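# Reseat the filter cartridge and close the water filter

### The arm

A 6-joint arm with a two-finger parallel gripper is mounted at the origin on the work surface. World frame = base frame: x ahead of the robot, y to its left, z up, the work surface at z = 0. Lengths are in m, angles in degrees, forces in N, time in s.
With the tool pointing down it reaches from about 0.3 to 0.75 m from the base axis. Payload 8.5 kg.
Tool frame: the origin (TCP) lies on the mounting face of the last link; the fingertips stand 173 mm ahead of it and the grasp point (between the pads) lies 155 mm ahead of it (env.tips_ahead is the distance from the TCP to the fingertips, in m); x points along the fingers, z is the direction in which the jaws open and shut, and the axes are right-handed (so a half turn about x gives the same grasp; the last joint's range is limited). The gripper opens to 85 mm and grips with 20 to 120 N. Pads are 22 mm wide; open, the fingers measure 114 mm over their backs; the gripper's body (76 mm by 85 mm) begins 54 mm behind the grasp point. The pads swing forward as they close: fully open they stand 13 mm farther back than shut.
Start: joints at [-86.534, 21.807, 74.336, -0, 83.858, -12.336], TCP at [0.15, -0.529, 0.405] pointing down, gripper open.
Joint ranges: [-178.18, 178.18], [-50.72, 133.34], [12.68, 142.11], [-81.47, 261.47], [9.98, 163.14], [-165.26, 165.26]. Speed limits (degrees/s): [136.94, 136.94, 180, 180, 180, 180].

### API

Orientations are given as a 3x3 rotation matrix whose columns are the frame's x, y, z axes.
In Python, from rig import env, optics gives the robot as it stands.
- The arm moves only by the shell command python3 -m inch 'ROWS' [FORCE]. ROWS is JSON, a list of rows, each a list of 3 entries, a list of its own where there are three numbers: the closure, from -1 (fully open) to 1 (shut), then the shift along the tool's x, y, z in units of 30 mm (1.0 is 30 mm), then the turn about the tool's x in units of 5 degrees (1.0 is 5 degrees). In form: [[hand, [x, y, z], yaw], ...]. A call has exactly 8 rows; each row shifts and turns the commanded pose from where the row before left it, along the tool's axes as they then stand; what a row does not reach is not made up. A row lasts 1/12 s, in which the tool goes at most 41.7 mm and 7.16 degrees, less where a joint would pass 70% of its speed; a pose out of reach is approached as far as the arm can. A call is refused whole if a number of a shift passes 1 or a number of a turn 1, either way. A call with a gripper value outside its range is refused whole. The fingers move at their own pace and stop on an object; FORCE is the grip in N (left out, the last holds). Time passes only in rows, so rows that do not move let the fingers close, or fill a call up. It gives the time, the measured TCP pose, the force and the opening at its end, in the units of the state.
- env.observe(): the state, without advancing time (a new reading comes with each control period).
- optics.get_image(name): name is "scene" or "top" or "wrist"; returns the picture (384x512x3 uint8, red, green, blue); there is no depth.
- optics.camera_params(name): a dict with "fx", "fy", "cx", "cy" (pixels), "xyz" and "rotation" of the camera in the world. Camera axes: x right, y down, z forward; pixel columns grow to the right and rows downward; lengths in m; the calibration is good to about 2 mm. The wrist camera is an equidistant fisheye: a pixel r from the principal point sees the ray r / f radians off the axis. A picture is of the moment at which its call begins: read the wrist's pose just before it. camera_params takes no time and is no camera call; for the wrist camera it gives the pose at the moment of the call.
- env.close_job(): hands the job in, once; it reports no verdict.
The state is a dict: "time_s": time; "q": joint angles; "qvel": joint speeds; "joint_efforts": joint torques, N m; "position": TCP position; "tool_rot": TCP orientation; "ft_force": force on the tool from outside, world axes, zero at the start; "wrist_torque": the same for the moment, N m; "grip_width": finger opening in m.
Only numpy, scipy, OpenCV 4.12 (cv2) and the standard library are available. Lean on these libraries where they do the work, as an engineer would, in place of code of your own. Each camera call takes 0.05 s, during which the arm holds its last target.

### The job

Finish putting the worktop water filter together: the cartridge is standing loose in the socket of the filter base, so first press it straight down past the seal until it is fully home. Then lower the steel outer shell over it onto the base with its ears clear of the two catches, and turn it clockwise as far as it goes, so that it sits flush with both ears hooked under the catches. Let go, and leave the other things on the worktop where they are.

Things in the scene. Friction and masses are not known exactly. Their poses are not given: they have to be found in the camera images.
- filter_base: The filter base, fixed: a white block 124 (x) x 110 (y) x 40 mm high with a short brass spout on its -x side, a socket in the middle of its flat top (the deck) and two steel catches on the deck, at +x and -x. Origin: centre of its underside, z up.
- socket (a point): Centre of the socket's mouth, on the deck, 40 mm above the base's origin. Axes as the base. The socket is a vertical bore, 21 mm diameter, 30 mm deep. An elastic seal about half-way down takes about 10 N to push past, then light friction, then the rigid floor.
- catch (a point): Middle of the top of the +x catch, 41.5 mm from the socket's axis, 15 mm above the deck; the -x catch is its half-turn twin. Upright 44 to 50 mm from the axis; its lip reaches inwards to 33 mm, is 22 mm wide along y, underside 9 mm above the deck. Ears enter clockwise (seen from above); a wall at the clockwise end stops them when the line of the ears is parallel to base x.
- cart_mid (a point): The cartridge: white tube with grey ends, 97 mm tall, 0.12 kg: body 40 mm diameter, 65 mm long; below it a spigot of 20 mm diameter, 32 mm long, standing in the socket. Point on its axis, 48.5 mm below its flat top and above the spigot's foot; z up. At first the foot rests on the seal, 14 mm above the socket's floor; fully home the top is 67 mm above the deck.
- shell_mid (a point): The outer shell, loose, mouth down on the worktop: steel cup of 58 mm outside, 52 mm inside diameter, 75 mm tall, 72 mm deep inside, 0.3 kg, with a bar handle on top (107 mm in all) and two ears at its rim, both along shell x. Point on its axis, 53.5 mm above the rim; z up. It rests rim on deck round the cartridge.
- shell_bar (a point): Centre of the bar handle on the shell's closed top: 46 mm long (shell x), 14 mm thick (shell y), 32 mm high; 91 mm above the rim, on the axis. Axes as the shell. The bar can be gripped across its thickness.
- shell_ear (a point): Centre of the shell's +x ear, 34 mm from the axis, 2.5 mm above the rim; the -x ear is its twin. Each is 14 mm wide, 5 mm thick and reaches 41 mm from the axis. The shell goes down onto the deck with its ears 40 to 120 degrees anticlockwise (from above) of the base's x line, either ear either side, then turns clockwise to the stops.
- mug: Bystander: white mug, 72 mm diameter, 85 mm tall, with a handle. Origin: centre of its underside.
- jar: Bystander: glass jar with brass lid, 68 mm diameter, 95 mm tall. Origin: centre of its underside.
- tumbler: Bystander: plain steel tumbler standing mouth down, 64 mm diameter at the rim, 85 mm tall, no handle, no ears. Origin: centre of its underside.
- old_cartridge: Bystander: the used cartridge, standing upside down on the worktop, spigot up, 40 mm diameter, 97 mm tall. Origin: centre of its underside.
- bowl: Bystander: small blue bowl, 100 mm diameter, 45 mm tall. Origin: centre of its underside.
- spoon: Bystander: wooden spoon, 200 mm long, lying. Origin: on the worktop under its middle.
Things that resemble listed ones, but are neither listed nor needed, are in the scene too. Leave any purple or red look-alike of the part that bears shell_mid alone.

How it is judged (in metres and radians):
On the way:
1. the cartridge is pressed home in the socket before the shell is put over it (z of cart_mid in the frame of filter_base below 0.061 m and horizontal distance between cart_mid and filter_base below 0.005 m and angle between cart_mid's own z axis and vertical below 0.1 rad and horizontal distance between shell_mid and filter_base above 0.06 m), for 0.2 s.
At the end, for the whole second after the job is handed in: The cartridge is fully home in the socket (within 2.5 mm of the floor); the shell stands over it, upright, centred within 6 mm, its rim on the deck within 2 mm, turned so that its ears lie under the catches (ear line within 0.2 rad of the base's x line), released and at rest (z of cart_mid in the frame of filter_base below 0.061 m and horizontal distance between cart_mid and filter_base below 0.005 m and z of shell_mid in the frame of filter_base between 0.0905 and 0.0955 m and horizontal distance between shell_mid and filter_base below 0.006 m and angle between shell_mid's own z axis and vertical below 0.05 rad and angle between the x axis of shell_mid and the x axis of filter_base, either way round below 0.2 rad and linear speed of shell below 0.02 m/s); the robot touches nothing.
It fails at once if a bystander is shifted by more than 30 mm (distance of any of mug, jar, tumbler, old_cartridge, bowl, spoon from where it was at the start of the episode above 0.03 m).
It also fails if it takes over 64 s, if anything falls off the work surface, if the arm or the gripper's body presses on something with over 40 N, if the wrist force passes 120 N, or if a joint passes its speed limit or range.

## Working session

There is one attempt and no reset: what is moved stays moved. The work goes in short steps, Python scripts to look and compute and a shell command to move; the robot and the scene stay as the last step left them, time stands still between calls to the robot, and variables do not carry over. Pictures are saved under pics/ and viewed, and the job is handed in when it is done.

```bash
ls; mkdir -p pics; python3 - <<'E'
from rig import env, optics
import cv2
s=env.observe();print(s)
for n in ["scene","top","wrist"]:
    p=optics.camera_params(n);print(n,p)
    im=optics.get_image(n);cv2.imwrite(f"pics/{n}0.png",im[:,:,::-1])
E
```

```text
pics
{'time_s': 0.0, 'q': array([-8.65341858e+01,  2.18398227e+01,  7.43849468e+01,  1.52005765e-03,
        8.38554287e+01, -1.23379606e+01]), 'qvel': array([-0.04026983, -0.06257851, -0.0171937 , -0.00784457,  0.01311989,
       -0.06689327]), 'joint_efforts': array([ 1.15953011e-03, -4.48458588e+01, -2.31277120e+01, -1.35873570e-04,
        4.77587091e-03,  4.26280707e-06]), 'position': array([ 0.14976592, -0.52916808,  0.4041214 ]), 'tool_rot': array([[-5.82879909e-05,  9.62200841e-01,  2.72340850e-01],
       [ 1.39875603e-03,  2.72340663e-01, -9.62199879e-01],
       [-9.99999020e-01,  3.24853709e-04, -1.36175842e-03]]), 'ft_force': array([-0.0022485 , -0.59756242,  0.11390758]), 'wrist_torque': array([-0.0269877 , -0.03816599,  0.00641531]), 'grip_width': 0.08519844199298438}
scene {'fx': 492.38538780153306, 'fy': 492.38538780153306, 'cx': 264.9934313802736, 'cy': 190.60137246385833, 'xyz': array([ 1.45059445, -0.65824139,  0.89040041]), 'rotation': array([[ 0.60312313,  0.46393498, -0.64885039],
       [ 0.79744103, -0.36923688,  0.47723362],
       [-0.01817412, -0.80525056, -0.59265609]])}
top {'fx': 381.020531612923, 'fy': 381.020531612923, 'cx': 255.68016205551217, 'cy': 188.37783124273227, 'xyz': array([ 0.43027413, -0.00668536,  1.12615932]), 'rotation': array([[-0.0047193 , -0.99190434,  0.12689961],
       [-0.99980936,  0.0070847 ,  0.01819504],
       [-0.01894679, -0.12678955, -0.99174867]])}
wrist {'fx': 297.3186396354542, 'fy': 297.3186396354542, 'cx': 257.4667869988212, 'cy': 197.92917774835632, 'xyz': array([ 0.21426261, -0.50945185,  0.37411765]), 'rotation': array([[ 0.27300953, -0.92776587, -0.25439397],
       [-0.96201059, -0.26361909, -0.07099722],
       [-0.00119431,  0.26411262, -0.96449111]])}
```

View pics/scene0.png

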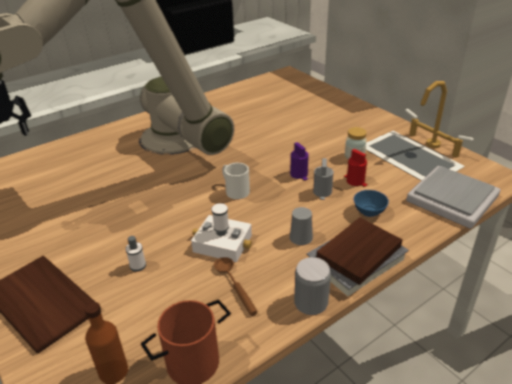

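View pics/top0.png

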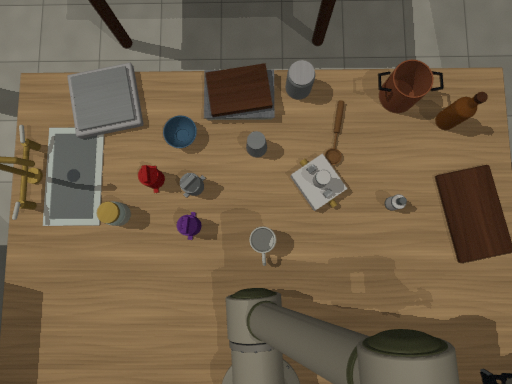

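View pics/wrist0.png

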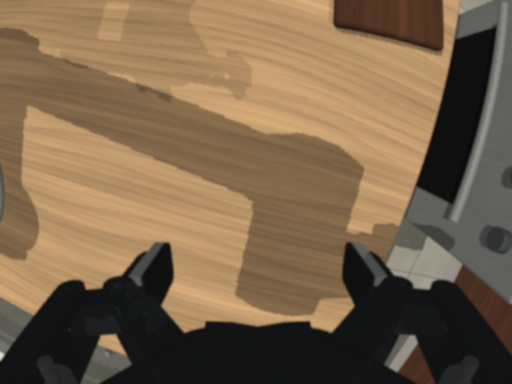

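The scene view has the filter base at (221,238), the grey shell at (323,180), a purple look-alike at (299,161) and a red one at (357,168). The plain steel tumbler is at (302,226). In the top view the base is at (320,181) and the grey shell at (191,184), and I'll confirm both with enlarged crops.

```bash
python3 - <<'E'
import cv2,numpy as np
t=cv2.imread("pics/top0.png");s=cv2.imread("pics/scene0.png")
a=cv2.resize(t[140:225,280:365],(390,390),interpolation=cv2.INTER_CUBIC)
b=cv2.resize(t[155:240,135:220],(390,390),interpolation=cv2.INTER_CUBIC)
c=np.hstack([a,b]);cv2.imwrite("pics/crop_top.png",c)
a=cv2.resize(s[195:265,185:260],(390,364),interpolation=cv2.INTER_CUBIC)
b=cv2.resize(s[140:210,285:360],(390,364),interpolation=cv2.INTER_CUBIC)
cv2.imwrite("pics/crop_sc.png",np.hstack([a,b]))
E
```

```text
(no output)
```

View pics/crop_top.png

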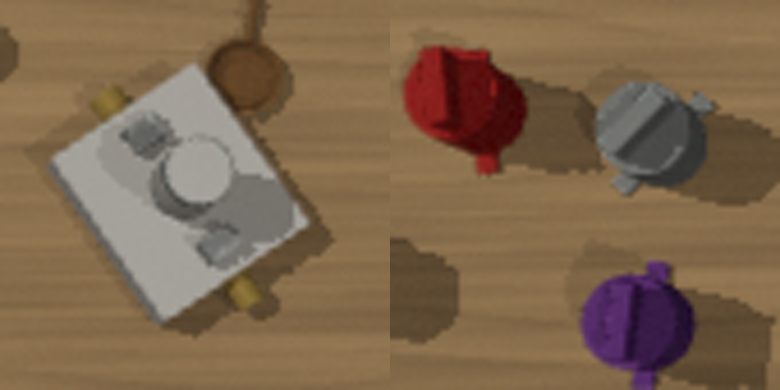

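View pics/crop_sc.png

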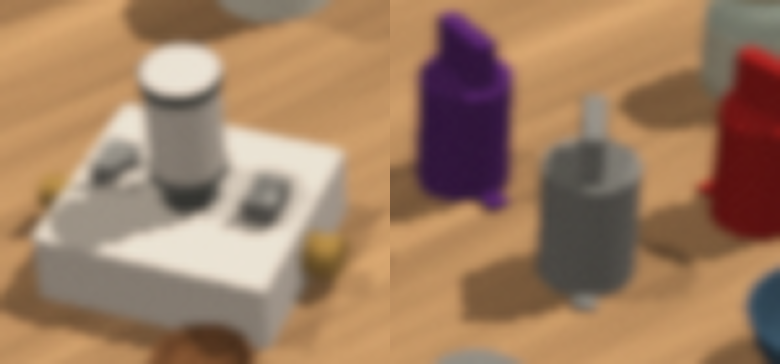

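The crops confirm the target. The grey cup has a bar handle and two ears, at top-crop (703,102) and (626,184), so it is the shell. The red and purple cups are the excluded ones, and the tumbler has no ears. Next I'll measure positions.

```bash
cat > h.py <<'E'
import numpy as np,cv2
from rig import env,optics
def ray(n,u,v,P=None):
    P=P or optics.camera_params(n)
    x,y=(u-P['cx'])/P['fx'],(v-P['cy'])/P['fy']
    if n=='wrist':
        r=np.hypot(x,y); d=np.array([x/r*np.sin(r),y/r*np.sin(r),np.cos(r)]) if r>1e-9 else np.array([0,0,1.])
    else: d=np.array([x,y,1.])
    return np.array(P['xyz']),P['rotation']@(d/np.linalg.norm(d))
def plane(n,u,v,z,P=None):
    o,d=ray(n,u,v,P); return o+d*(z-o[2])/d[2]
def proj(n,p,P=None):
    P=P or optics.camera_params(n)
    c=P['rotation'].T@(np.array(p)-P['xyz'])
    if n=='wrist':
        r=np.hypot(c[0],c[1]);th=np.arctan2(r,c[2]);k=th/max(r,1e-9)
        return P['cx']+P['fx']*c[0]*k,P['cy']+P['fy']*c[1]*k
    return P['cx']+P['fx']*c[0]/c[2],P['cy']+P['fy']*c[1]/c[2]
E
python3 - <<'E'
from h import *
t=cv2.imread("pics/top0.png")
hsv=cv2.cvtColor(t,cv2.COLOR_BGR2HSV)
m=((hsv[...,1]<45)&(hsv[...,2]>90)).astype(np.uint8)
w=np.zeros_like(m);w[145:225,280:360]=m[145:225,280:360]
w=cv2.morphologyEx(w,cv2.MORPH_CLOSE,np.ones((5,5)))
c=max(cv2.findContours(w,0,1)[0],key=cv2.contourArea)
b=cv2.boxPoints(cv2.minAreaRect(c));print(b)
W=np.array([plane("top",*p,0.04) for p in b]);print(W.round(4),W.mean(0),[np.linalg.norm(W[i]-W[i-1]) for i in range(4)])
for i in range(2):
    d=W[i+1]-W[i];print("edge",np.degrees(np.arctan2(d[1],d[0])))
k=85/390
cr=lambda x,y,ox,oy:(ox+x*k-.4,oy+y*k-.4)
for n,x,y,z in [("catch1",147,133,.055),("catch2",222,244,.055),("cart top",199,170,.121)]:
    print(n,plane("top",*cr(x,y,280,140),z).round(4))
for n,x,y,z in [("ear1",703,102,.005),("ear2",626,184,.005),("baraxis top",638,124,.107),("barend",614,147,.107),("barend2",668,101,.107)]:
    print(n,plane("top",*cr(x-390,y,135,155),z).round(4))
# scene
ks=75/390
for n,x,y,z in [("cart top",181,72,.121)]:
    print(n,plane("scene",185+x*ks-.4,195+y*ks-.4,z).round(4))
for n,x,y,z in [("shell top",590,166,.075),("bartop",593,99,.107)]:
    print(n,plane("scene",285+(x-390)*ks-.4,140+y*ks-.4,z).round(4))
E
```

```text
[[289.56232 175.36337]
 [322.49603 152.72147]
 [346.97614 188.32889]
 [314.04242 210.9708 ]]
[[ 0.6064 -0.0846  0.04  ]
 [ 0.6721 -0.181   0.04  ]
 [ 0.5675 -0.248   0.04  ]
 [ 0.5033 -0.1525  0.04  ]] [ 0.58731757 -0.16653058  0.04      ] [np.float64(0.12343434287004199), np.float64(0.1166717438051629), np.float64(0.12419887438631382), np.float64(0.11513219637827385)]
edge -55.71588072811799
edge -147.34005473503163
catch1 [ 0.623  -0.1466  0.055 ]
catch2 [ 0.5534 -0.1909  0.055 ]
cart top [ 0.5891 -0.1675  0.121 ]
ear1 [0.6096 0.1716 0.005 ]
ear2 [0.5563 0.2209 0.005 ]
baraxis top [0.5804 0.1938 0.107 ]
barend [0.5668 0.2077 0.107 ]
barend2 [0.5941 0.1762 0.107 ]
cart top [ 0.5972 -0.1744  0.121 ]
shell top [0.5888 0.189  0.075 ]
bartop [0.5739 0.2026 0.107 ]
```

Measurements, checked against the given sizes:
- **Base:** centre about (0.588, -0.168), x line about 32.5°. The catches come out 82.5 mm apart (given 83) and the sides 124 × 116 mm.
- **Shell:** about (0.582, 0.195), ear line about -43°.

Moving above the cartridge with the hand shut.

```bash
python3 -m inch '[[1,[0,0.72,-0.3],0],[1,[0,0.72,-0.3],0],[1,[0,0.72,-0.3],0],[1,[0,0.72,-0.3],0],[1,[0,0.72,-0.3],0],[1,[0,0.72,-0.3],0],[1,[0,0.72,-0.3],0],[1,[0,0.72,-0.3],0]]' 60
python3 -m inch '[[1,[0,0.72,-0.3],0],[1,[0,0.72,-0.3],0],[1,[0,0.72,-0.3],0],[1,[0,0.72,-0.3],0],[1,[0,0.72,-0.3],0],[1,[0,0.72,-0.3],0],[1,[0,0.72,-0.3],0],[1,[0,0.72,-0.3],0]]'
python3 -m inch '[[1,[0,0.72,-0.3],0],[1,[0,0.72,-0.3],0],[1,[0,0.72,-0.3],0],[1,[0,0.5,-0.3],0],[1,[0,0,0],0],[1,[0,0,0],0],[1,[0,0,0],0],[1,[0,0,0],0]]'
python3 - <<'E'
from h import *
print(env.tips_ahead)
s=env.observe();P=optics.camera_params("wrist")
im=optics.get_image("wrist")
print(s['time_s'],s['position'],s['tool_rot'].round(4),s['q'],s['ft_force'],s['grip_width'],P['xyz'])
np.save("P1.npy",P,allow_pickle=True)
for n,p in [("cart",(.5885,-.168,.121)),("c1",(.623,-.1466,.055)),("c2",(.5534,-.1909,.055))]: print(n,proj("wrist",p,P))
cv2.imwrite("pics/w1.png",im[:,:,::-1])
E
```

```text
time_s: 0.82
position: [0.2972, -0.412, 0.4046]
tool_rot: [[-0.0, 0.962, 0.272], [0.0, 0.272, -0.962], [-1.0, -0.0, -0.0]]
ft_force: [0.6, -0.7, 0.7]
grip_width: -0.0
time_s: 1.48
position: [0.4439, -0.2956, 0.4045]
tool_rot: [[-0.0, 0.962, 0.272], [0.0, 0.272, -0.962], [-1.0, -0.0, -0.0]]
ft_force: [-0.0, -0.1, -0.5]
grip_width: -0.0
time_s: 2.15
position: [0.5095, -0.2408, 0.4047]
tool_rot: [[-0.0, 0.962, 0.271], [0.0, 0.271, -0.962], [-1.0, -0.0, -0.0]]
ft_force: [-0.2, 0.4, -0.4]
grip_width: -0.0005
0.1734
2.15 [ 0.50952274 -0.24081449  0.40469178] [[-3.000e-04  9.625e-01  2.713e-01]
 [ 0.000e+00  2.713e-01 -9.625e-01]
 [-1.000e+00 -3.000e-04 -1.000e-04]] [-3.73292593e+01  2.31837669e+01  7.21284581e+01 -1.03874768e-02
  8.47020047e+01  3.69291887e+01] [-0.22961096  0.44501955 -0.41940398] -0.00047909380403098983 [ 0.57403791 -0.22121492  0.37458907]
cart (np.float64(201.68194613230045), np.float64(86.43310594465247))
c1 (np.float64(202.76177252757506), np.float64(58.01448049026084))
c2 (np.float64(224.96150908722257), np.float64(129.36474922137347))
```

View pics/w1.png

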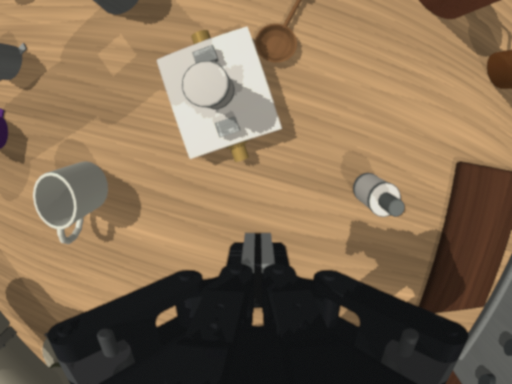

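Wrist view: the cartridge top is at about (206,85), and the catches are at (205,54) and (230,125). I'll refine the cartridge position with an ellipse fit.

```bash
python3 - <<'E'
from h import *
P=np.load("P1.npy",allow_pickle=True).item()
im=cv2.imread("pics/w1.png")
cv2.imwrite("pics/w1c.png",cv2.resize(im[20:170,150:300],(600,600),interpolation=cv2.INTER_CUBIC))
for n,u,v,z in [("cart",206,85,.121),("catch",205,54,.055),("catch",230,125,.055)]: print(n,plane("wrist",u,v,z,P).round(4))
E
```

```text
cart [ 0.5906 -0.1713  0.121 ]
catch [ 0.6279 -0.1477  0.055 ]
catch [ 0.5593 -0.1949  0.055 ]
```

View pics/w1c.png

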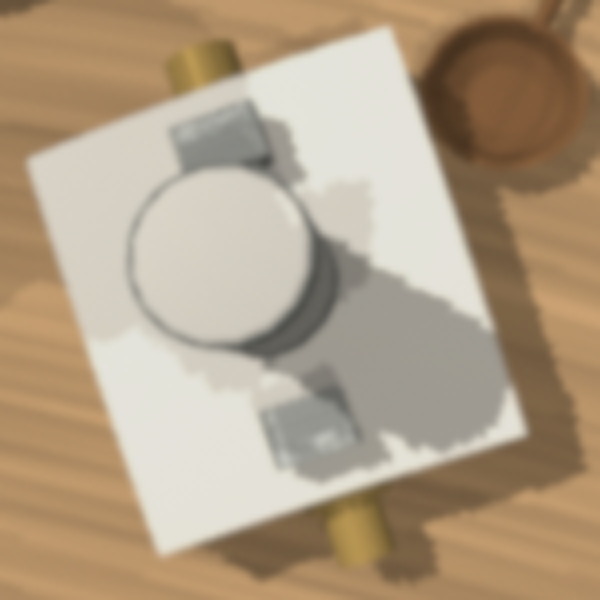

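```bash
python3 - <<'E'
from h import *
P=np.load("P1.npy",allow_pickle=True).item()
f=lambda x,y,z:plane("wrist",150+x/4-.4,20+y/4-.4,z,P)
W=np.array([f(x,y,.04) for x,y in [(27,158),(388,27),(527,435),(160,556)]])
print(W.round(4),W.mean(0),[np.linalg.norm(W[i]-W[i-1]).round(4) for i in range(4)])
d1=(W[1]+W[0]-W[2]-W[3]);print(np.degrees(np.arctan2(d1[1],d1[0])))
d1=(W[0]+W[3]-W[1]-W[2]);print(np.degrees(np.arctan2(d1[1],d1[0])))
print(f(219,257,.121))
W=np.array([f(219,142,.055),f(305,430,.055)]);d=W[0]-W[1];print(W.mean(0),np.linalg.norm(d),np.degrees(np.arctan2(d[1],d[0])))
E
```

```text
[[ 0.6134 -0.0892  0.04  ]
 [ 0.6737 -0.1804  0.04  ]
 [ 0.5706 -0.2499  0.04  ]
 [ 0.5096 -0.1582  0.04  ]] [ 0.59182221 -0.16944146  0.04      ] [np.float64(0.1246), np.float64(0.1093), np.float64(0.1244), np.float64(0.1102)]
33.79596672874435
123.52212736383508
[ 0.59119832 -0.1696433   0.121     ]
[ 0.59127984 -0.16927846  0.055     ] 0.08304790471296762 31.8469047542702
```

Base from the wrist view: (0.5915, -0.1695), angle about 33.5°, sides 124.5 × 110 mm, catches 83.0 mm apart, all matching the given sizes. Moving above the cartridge.

```bash
python3 -m inch '[[1,[0.2,0.54,-0.26],0],[1,[0.5,0.54,-0.26],0],[1,[0.5,0.54,-0.26],0],[1,[0.5,0.54,-0.26],0],[1,[0.5,0.54,-0.26],0],[1,[0.5,0.54,-0.26],0],[1,[0.2,0,0],0],[1,[0,0,0],0]]'
python3 - <<'E'
from h import *
s=env.observe();P=optics.camera_params("wrist")
im=optics.get_image("wrist")
print(s['time_s'],s['position'],s['ft_force'])
cv2.imwrite("pics/w2.png",im[:,:,::-1])
cv2.imwrite("pics/s2.png",cv2.resize(optics.get_image("scene")[130:280,150:350,::-1],(800,600)))
print(proj("wrist",(.591,-.1695,.121),P))
E
```

```text
time_s: 2.87
position: [0.5907, -0.1688, 0.3161]
tool_rot: [[-0.003, 0.962, 0.273], [0.001, 0.273, -0.962], [-1.0, -0.002, -0.002]]
ft_force: [-0.4, 0.5, 0.2]
grip_width: 0.0001
2.8667 [ 0.59066607 -0.16882469  0.31611941] [-0.38869541  0.51103022  0.19061393]
(np.float64(261.5773564968194), np.float64(232.73523047806898))
```

View pics/w2.png

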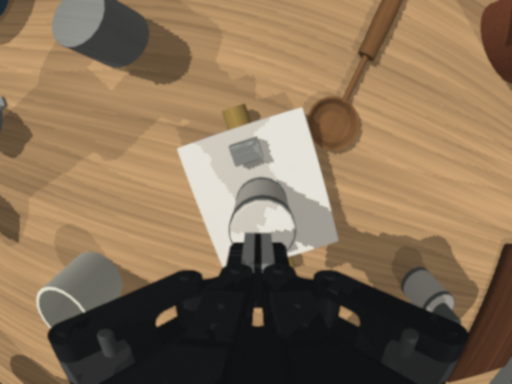

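View pics/s2.png

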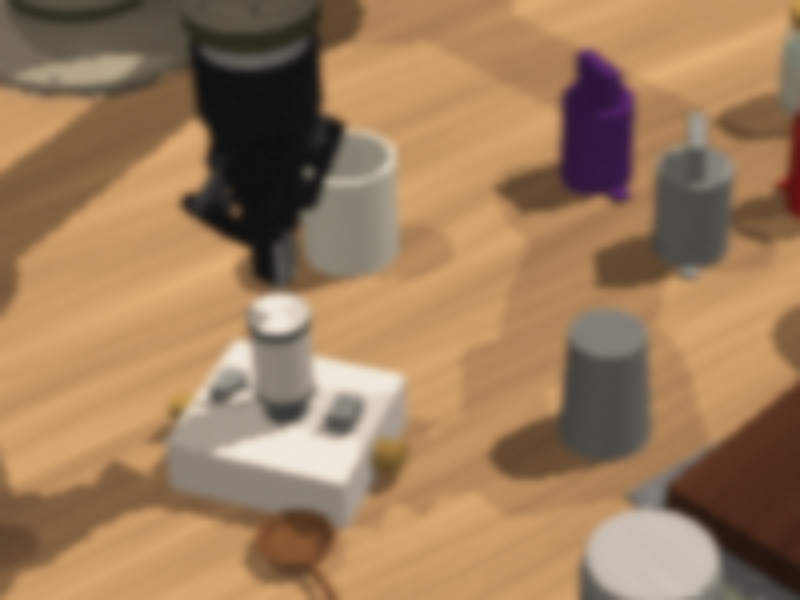

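The closed tips are centred above the cartridge top (wrist (262,225)) with a gap of about 20 mm. Pressing down.

```bash
python3 -m inch '[[1,[0.3,0,0],0],[1,[0.2,0,0],0],[1,[0.12,0,0],0],[1,[0.12,0,0],0],[1,[0.12,0,0],0],[1,[0.12,0,0],0],[1,[0.1,0,0],0],[1,[0,0,0],0]]'

```

```text
time_s: 3.63
position: [0.5908, -0.1686, 0.2846]
tool_rot: [[-0.001, 0.962, 0.272], [0.001, 0.272, -0.962], [-1.0, -0.001, -0.001]]
ft_force: [0.5, 0.4, -0.5]
grip_width: 0.0002
```

```bash
python3 -m inch '[[1,[0.05,0,0],0],[1,[0.05,0,0],0],[1,[0.05,0,0],0],[1,[0.05,0,0],0],[1,[0.05,0,0],0],[1,[0,0,0],0],[1,[0,0,0],0],[1,[0,0,0],0]]'

```

```text
time_s: 4.3
position: [0.5912, -0.1688, 0.2804]
tool_rot: [[0.005, 0.962, 0.272], [-0.002, 0.272, -0.962], [-1.0, 0.004, 0.004]]
ft_force: [-1.9, 1.4, 15.1]
grip_width: 0.0005
```

The tips stopped at z = 0.107 with 15 N of reaction, which is exactly the home height (deck + 67 mm). I'll press slightly more, lift and check.

```bash
python3 -m inch '[[1,[0.05,0,0],0],[1,[0.05,0,0],0],[1,[0,0,0],0],[1,[-0.3,0,0],0],[1,[-0.8,0,0],0],[1,[-1,0,0],0],[1,[-1,0,0],0],[1,[-1,0,0],0]]'
python3 - <<'E'
from h import *
s=env.observe()
print(s['time_s'],s['position'],s['q'])
print("cart top top-view px exp", proj("top",(.591,-.169,.107)),proj("scene",(.591,-.169,.107)),proj("scene",(.591,-.169,.121)))
cv2.imwrite("pics/s3.png",cv2.resize(optics.get_image("scene")[190:265,175:275,::-1],(800,600),interpolation=cv2.INTER_CUBIC))
E
```

```text
time_s: 4.97
position: [0.5907, -0.1685, 0.399]
tool_rot: [[-0.001, 0.962, 0.272], [0.0, 0.272, -0.962], [-1.0, -0.0, -0.0]]
ft_force: [0.4, 0.3, 0.2]
grip_width: 0.0001
4.9667 [ 0.59068609 -0.16854662  0.3989937 ] [-2.69533153e+01  2.86021512e+01  6.39570926e+01 -1.01028206e-03
  8.74777858e+01  4.72434756e+01]
cart top top-view px exp (np.float64(322.69273954864275), np.float64(176.75818378883147)) (np.float64(220.26071147571088), np.float64(210.7560306901771)) (np.float64(219.86267672799843), np.float64(206.43948545916163))
```

View pics/s3.png

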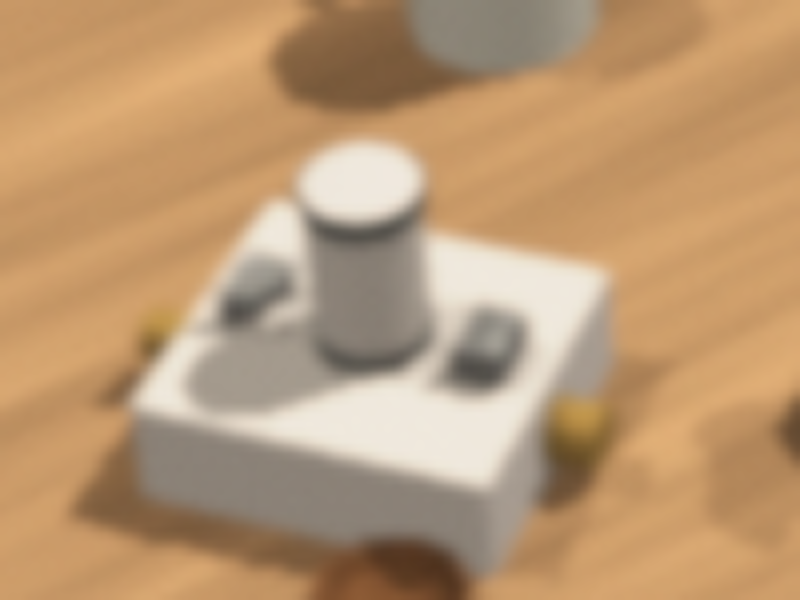

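The cartridge is home: its body sits on the deck, with no spigot showing. Moving to above the shell and taking a look there.

```bash
python3 -m inch '[[-0.3,[0,0.19,-0.73],0],[-0.3,[0,0.19,-0.73],0],[-0.3,[0,0.19,-0.73],0],[-0.3,[0,0.19,-0.73],0],[-0.3,[0,0.19,-0.73],0],[-0.3,[0,0.19,-0.73],0],[-0.3,[0,0.19,-0.73],0],[-0.3,[0,0.19,-0.73],0]]'
python3 -m inch '[[-0.3,[0,0.19,-0.73],0],[-0.3,[0,0.19,-0.73],0],[-0.3,[0,0.19,-0.73],0],[-0.3,[0,0.19,-0.73],0],[-0.3,[0,0.19,-0.73],0],[-0.3,[0,0.19,-0.73],0],[-0.3,[0,0.19,-0.73],0],[-0.3,[0,0.19,-0.73],0]]'
python3 -m inch '[[-0.3,[0,0,0],-1],[-0.3,[0,0,0],-1],[-0.3,[0,0,0],-1],[-0.3,[0,0,0],-1],[-0.3,[0,0,0],-1],[-0.3,[0,0,0],-1],[-0.3,[0,0,0],-1],[-0.3,[0,0,0],-1]]'
python3 -m inch '[[-0.3,[0,0,0],-1],[-0.3,[0,0,0],-1],[-0.3,[0,0,0],-1],[-0.3,[0,0,0],-1],[-0.3,[0,0,0],-1],[-0.3,[0,0,0],-1],[-0.3,[0,0,0],-1],[-0.3,[0,0,0],-1]]'
python3 -m inch '[[-0.3,[0,0,0],-1],[-0.3,[0,0,0],-1],[-0.3,[0,0,0],-1],[-0.3,[0,0,0],-1],[-0.3,[0,0,0],-1],[-0.3,[0,0,0],-1],[-0.3,[0,0,0],-1],[-0.3,[0,0,0],-1]]'
python3 -m inch '[[-0.3,[0,0,0],0],[-0.3,[0,0,0],0],[-0.3,[0,0,0],0],[-0.3,[0,0,0],0],[-0.3,[0,0,0],0],[-0.3,[0,0,0],0],[-0.3,[0,0,0],0],[-0.3,[0,0,0],0]]'
python3 - <<'E'
from h import *
s=env.observe();P=optics.camera_params("wrist")
im=optics.get_image("wrist")
print(s['time_s'],s['position'],s['q'])
np.save("P4.npy",P,allow_pickle=True)
cv2.imwrite("pics/w4.png",im[:,:,::-1])
print(proj("wrist",(.582,.195,.107),P))
E
```

```text
time_s: 5.68
position: [0.5869, 0.0134, 0.3974]
tool_rot: [[-0.0, 0.962, 0.272], [0.0, 0.272, -0.962], [-1.0, -0.0, -0.0]]
ft_force: [-0.1, 0.4, -0.1]
grip_width: 0.0556
time_s: 6.35
position: [0.583, 0.1945, 0.3974]
tool_rot: [[-0.0, 0.962, 0.272], [-0.0, 0.272, -0.962], [-1.0, -0.0, -0.0]]
ft_force: [1.0, 0.0, -0.3]
grip_width: 0.0557
time_s: 7.02
position: [0.5832, 0.1934, 0.3974]
tool_rot: [[-0.0, 0.558, 0.83], [-0.0, 0.83, -0.558], [-1.0, -0.0, -0.0]]
ft_force: [0.2, -0.6, -0.2]
grip_width: 0.0554
time_s: 7.68
position: [0.5832, 0.1934, 0.3974]
tool_rot: [[-0.0, -0.105, 0.994], [-0.0, 0.994, 0.105], [-1.0, 0.0, -0.0]]
ft_force: [0.0, 0.2, 0.2]
grip_width: 0.0551
time_s: 8.35
position: [0.5832, 0.1934, 0.3974]
tool_rot: [[-0.0, -0.72, 0.694], [-0.0, 0.694, 0.72], [-1.0, 0.0, -0.0]]
ft_force: [-1.0, -0.5, -0.3]
grip_width: 0.055
time_s: 9.02
position: [0.5832, 0.1933, 0.3978]
tool_rot: [[0.0, -0.717, 0.697], [0.0, 0.697, 0.717], [-1.0, -0.0, 0.0]]
ft_force: [0.6, 0.2, 0.1]
grip_width: 0.0552
9.0167 [0.58318285 0.19334197 0.39784114] [ 7.31638135e+00  2.86509036e+01  6.40630767e+01  3.49278704e-04
  8.72842032e+01 -3.84696748e+01]
(np.float64(256.5244061193292), np.float64(191.80102010972067))
```

View pics/w4.png

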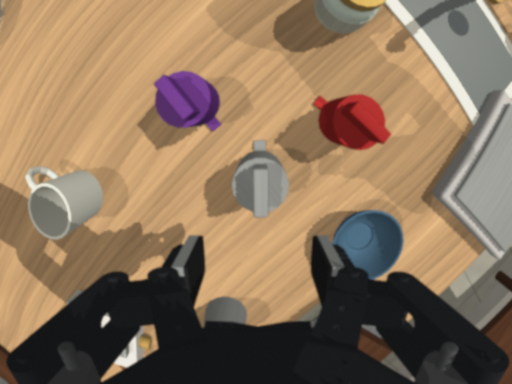

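The grey shell is at (260,182) with its bar from (261,167) to (261,215), running nearly along tool y. The red one is at (353,121) and the purple one at (190,99). I'll take an enlarged crop to measure from.

```bash
python3 - <<'E'
from h import *
P=np.load("P4.npy",allow_pickle=True).item()
im=cv2.imread("pics/w4.png")
cv2.imwrite("pics/w4c.png",cv2.resize(im[130:230,210:310],(600,600),interpolation=cv2.INTER_CUBIC))
E
```

```text
(no output)
```

View pics/w4c.png

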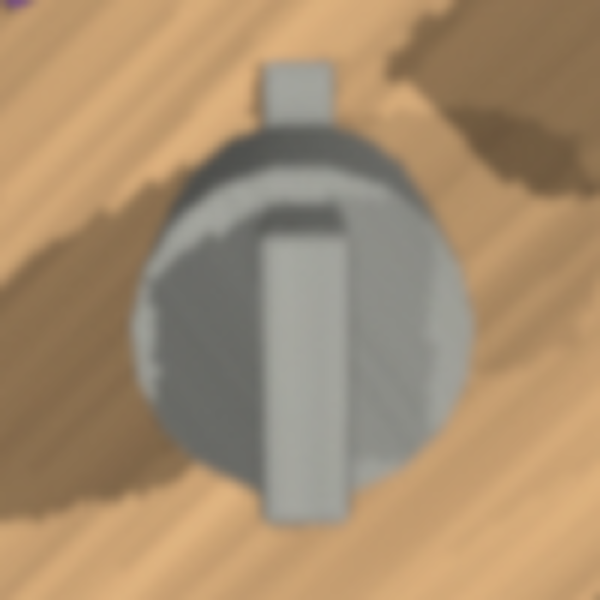

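```bash
python3 - <<'E'
from h import *
P=np.load("P4.npy",allow_pickle=True).item()
f=lambda x,y,z:plane("wrist",210+x/6-.4,130+y/6-.4,z,P)
a,b=f(304,237,.107),f(306,522,.107);c=(a+b)/2;d=a-b
print(c,np.linalg.norm(d),np.degrees(np.arctan2(d[1],d[0])))
e=f(297,63,.005);print("ear tip",e, np.linalg.norm((e-c)[:2]),np.degrees(np.arctan2(*(e-c)[1::-1])))
print("top disc",f(303,330,.075), np.linalg.norm(f(133,330,.075)-f(473,330,.075)))
print("thick",np.linalg.norm(f(262,380,.107)-f(348,380,.107)))
s=env.observe();dd=c-s['position'];print(s['tool_rot'].T@dd/0.03)
E
```

```text
[0.58550246 0.19654413 0.107     ] 0.044510270703627966 136.36198428743106
ear tip [0.5559077  0.22432908 0.005     ] 0.04059375882706939 136.8065713671844
top disc [0.58486689 0.1971159  0.075     ] 0.057371410261792724
thick 0.012980753426780105
[9.6935573  0.01880226 0.13024627]
```

Shell: (0.585, 0.1967), line 136.5°. Checks against the given sizes: bar 44.5 × 13 mm, disc 57 mm, ear tip at 40.6 mm. All consistent. Descending and gripping.

```bash
python3 -m inch '[[-0.3,[0.5,0.02,0.13],-0.14],[-0.3,[0.7,0,0],0],[-0.3,[0.7,0,0],0],[-0.3,[0.7,0,0],0],[-0.3,[0.7,0,0],0],[-0.3,[0.7,0,0],0],[-0.3,[0.6,0,0],0],[-0.3,[0.3,0,0],0]]'
python3 -m inch '[[-0.3,[0.03,0,0],0],[0,[0,0,0],0],[0.4,[0,0,0],0],[1,[0,0,0],0],[1,[0,0,0],0],[1,[0,0,0],0],[1,[0,0,0],0],[1,[0,0,0],0]]' 60
python3 - <<'E'
from h import *
cv2.imwrite("pics/s5.png",cv2.resize(optics.get_image("scene")[110:230,270:430,::-1],(800,600)))
E
```

```text
time_s: 9.73
position: [0.5852, 0.1965, 0.2485]
tool_rot: [[-0.003, -0.725, 0.688], [-0.0, 0.688, 0.725], [-1.0, 0.002, -0.003]]
ft_force: [-0.2, -0.4, 0.5]
grip_width: 0.0556
time_s: 10.4
position: [0.5856, 0.1965, 0.251]
tool_rot: [[0.002, -0.725, 0.688], [0.0, 0.688, 0.725], [-1.0, -0.001, 0.001]]
ft_force: [-1.2, -1.2, 6.4]
grip_width: 0.013
```

View pics/s5.png

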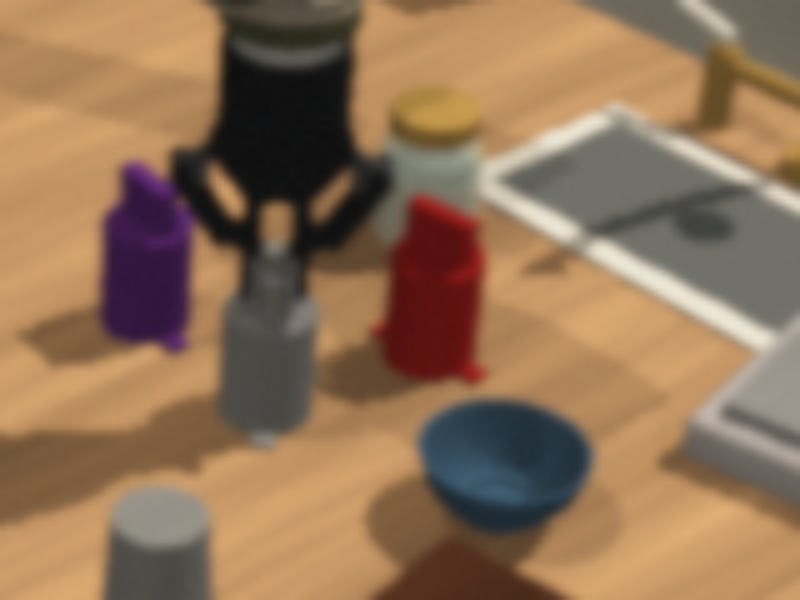

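The jaws are on the bar (13 mm opening, TCP at rim + 0.251). Lifting, then carrying over.

```bash
python3 -m inch '[[1,[-0.3,0,0],0],[1,[-0.7,0,0],0],[1,[-0.8,0,0],0],[1,[-0.8,0,0],0],[1,[-0.8,0,0],0],[1,[-0.8,0,0],0],[1,[-0.8,0,0],0],[1,[-0.4,0,0],0]]' 80
python3 -m inch '[[1,[0,-0.3,-0.3],0],[1,[0,-0.6,-0.61],0],[1,[0,-0.6,-0.61],0],[1,[0,-0.6,-0.61],0],[1,[0,-0.6,-0.61],0],[1,[0,-0.6,-0.61],0],[1,[0,-0.6,-0.61],0],[1,[0,-0.6,-0.61],0]]'
python3 -m inch '[[1,[0,-0.6,-0.61],0],[1,[0,-0.6,-0.61],0],[1,[0,-0.6,-0.61],0],[1,[0,-0.6,-0.61],0],[1,[0,-0.6,-0.61],0],[1,[0,-0.6,-0.61],0],[1,[0,-0.44,-0.48],0],[1,[0,0,0],0]]'
python3 -m inch '[[1,[0,0,0],1],[1,[0,0,0],1],[1,[0,0,0],1],[1,[0,0,0],1],[1,[0,0,0],0],[1,[0,0,0],0],[1,[0,0,0],0],[1,[0,0,0],0]]'
python3 - <<'E'
from h import *
s=env.observe();P=optics.camera_params("wrist")
print(s['time_s'],s['position'],s['tool_rot'].round(4),s['q'])
cv2.imwrite("pics/w6.png",optics.get_image("wrist")[:,:,::-1])
cv2.imwrite("pics/s6.png",cv2.resize(optics.get_image("scene")[130:280,140:340,::-1],(800,600)))
np.save("P6.npy",P,allow_pickle=True)
E
```

```text
time_s: 11.12
position: [0.5852, 0.1966, 0.4151]
tool_rot: [[0.003, -0.726, 0.688], [0.001, 0.688, 0.726], [-1.0, -0.002, 0.003]]
ft_force: [0.3, -0.1, -3.3]
grip_width: 0.0124
time_s: 11.78
position: [0.5886, 0.0023, 0.4107]
tool_rot: [[-0.003, -0.725, 0.689], [0.0, 0.689, 0.725], [-1.0, 0.002, -0.002]]
ft_force: [0.7, -0.1, -3.8]
grip_width: 0.0131
time_s: 12.45
position: [0.5909, -0.1735, 0.4102]
tool_rot: [[-0.003, -0.723, 0.691], [-0.0, 0.691, 0.723], [-1.0, 0.002, -0.002]]
ft_force: [-0.4, 0.8, -4.0]
grip_width: 0.0126
time_s: 13.12
position: [0.5914, -0.1693, 0.4117]
tool_rot: [[-0.001, -0.448, 0.894], [0.0, 0.894, 0.448], [-1.0, 0.0, -0.0]]
ft_force: [-0.0, -0.1, -3.8]
grip_width: 0.0127
13.1167 [ 0.59138658 -0.16934383  0.41166439] [[-5.000e-04 -4.478e-01  8.941e-01]
 [ 3.000e-04  8.941e-01  4.478e-01]
 [-1.000e+00  5.000e-04 -4.000e-04]] [-2.69907818e+01  2.82708838e+01  6.24440848e+01  1.95425636e-04
  8.93198816e+01 -5.35923977e+01]
```

View pics/w6.png

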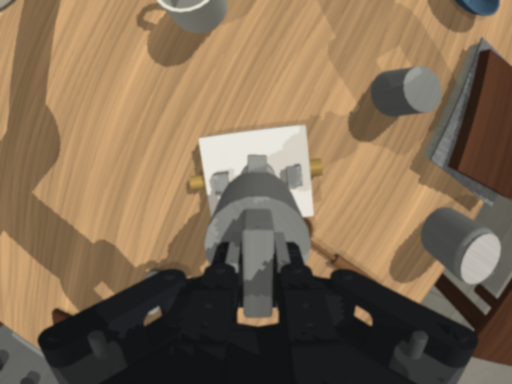

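View pics/s6.png

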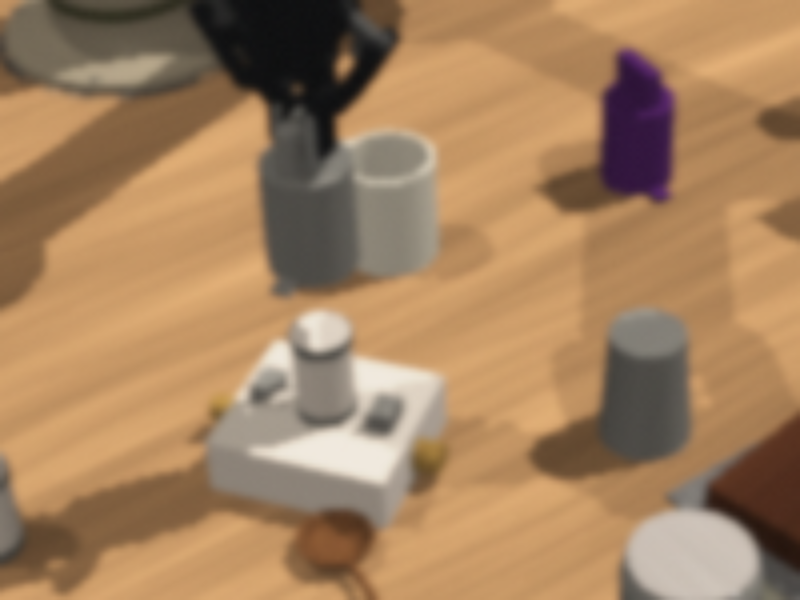

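The shell is held level above the base, with its line about 83° anticlockwise of base x. The catches are visible at wrist (220,182) and (293,175), so I'll re-check the base centre from here.

```bash
python3 - <<'E'
from h import *
im=cv2.imread("pics/w6.png")
cv2.imwrite("pics/w6c.png",cv2.resize(im[115:235,190:340],(750,600),interpolation=cv2.INTER_CUBIC))
E
```

```text
(no output)
```

View pics/w6c.png

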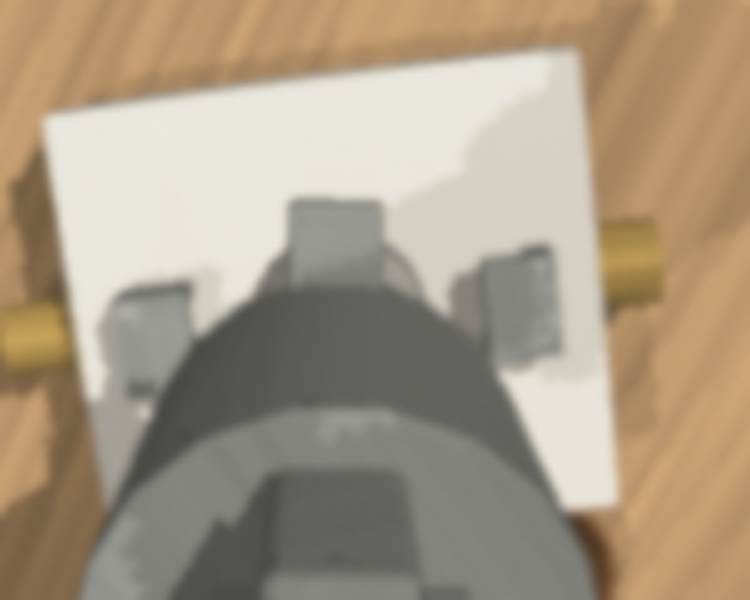

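```bash
python3 - <<'E'
from h import *
P=np.load("P6.npy",allow_pickle=True).item()
f=lambda x,y,z:plane("wrist",190+x/5-.4,115+y/5-.4,z,P)
W=np.array([f(521,303,.055),f(157,342,.055)]);d=W[0]-W[1]
print(W.mean(0),np.linalg.norm(d),np.degrees(np.arctan2(d[1],d[0])))
A,B=f(45,117,.04),f(577,48,.04);C=f(618,508,.04)
d=B-A;print(np.linalg.norm(d),np.degrees(np.arctan2(d[1],d[0])),(A+C)/2,np.linalg.norm(C-B))
E=f(336,200,.163);print("ear tip",E, E-np.array([.5914,-.1693,0]))
E
```

```text
[ 0.59156086 -0.16848083  0.055     ] 0.08251205564139262 32.893506927425854
0.12370230015669019 33.93521187224776 [ 0.59262464 -0.16988611  0.04      ] 0.11180198773113076
ear tip [ 0.57303364 -0.13216749  0.163     ] [-0.01836636  0.03713251  0.163     ]
```

The base centre comes out at (0.592, -0.169), the TCP is at (0.5914, -0.1693), and the ear tip is 41.4 mm out at 116°. Everything agrees, so I'm lowering the shell.

```bash
python3 -m inch '[[1,[0.3,0,0],0],[1,[0.5,0,0],0],[1,[0.5,0,0],0],[1,[0.5,0,0],0],[1,[0.5,0,0],0],[1,[0.5,0,0],0],[1,[0.2,0,0],0],[1,[0,0,0],0]]'
python3 -m inch '[[1,[0.2,0,0],0],[1,[0.2,0,0],0],[1,[0.2,0,0],0],[1,[0.1,0,0],0],[1,[0.1,0,0],0],[1,[0.1,0,0],0],[1,[0,0,0],0],[1,[0,0,0],0]]'

```

```text
time_s: 13.88
position: [0.5913, -0.1693, 0.32]
tool_rot: [[-0.003, -0.446, 0.895], [0.002, 0.895, 0.446], [-1.0, 0.003, -0.002]]
ft_force: [-0.3, 1.0, -3.8]
grip_width: 0.0127
time_s: 14.55
position: [0.5915, -0.1694, 0.2949]
tool_rot: [[-0.0, -0.446, 0.895], [0.0, 0.895, 0.446], [-1.0, 0.0, -0.0]]
ft_force: [-0.2, 0.2, -4.1]
grip_width: 0.0125
```

Still free (-4.1 N is just the shell's weight). Lowering the last few mm.

```bash
python3 -m inch '[[1,[0.05,0,0],0],[1,[0.05,0,0],0],[1,[0.05,0,0],0],[1,[0.0,0,0],0],[1,[0.0,0,0],0],[1,[0,0,0],0],[1,[0,0,0],0],[1,[0,0,0],0]]'

```

```text
time_s: 15.22
position: [0.5915, -0.1694, 0.291]
tool_rot: [[0.001, -0.446, 0.895], [-0.0, 0.895, 0.446], [-1.0, -0.001, 0.0]]
ft_force: [-2.0, 0.1, 6.3]
grip_width: 0.0128
```

The rim is on the deck at TCP z = 0.291 as expected, with contact force of about 10 N. Turning clockwise.

```bash
python3 -m inch '[[1,[0,0,0],0.8],[1,[0,0,0],1],[1,[0,0,0],1],[1,[0,0,0],1],[1,[0,0,0],1],[1,[0,0,0],1],[1,[0,0,0],1],[1,[0,0,0],1]]'
python3 - <<'E'
from rig import env
print(env.observe()['wrist_torque'])
E
python3 -m inch '[[1,[0,0,0],0.8],[1,[0,0,0],0.8],[1,[0,0,0],0.8],[1,[0,0,0],0.8],[1,[0,0,0],0.8],[1,[0,0,0],0.8],[1,[0,0,0],0.8],[1,[0,0,0],0.8]]'
python3 - <<'E'
from rig import env
print(env.observe()['wrist_torque'])
E
```

```text
time_s: 15.88
position: [0.592, -0.1694, 0.2909]
tool_rot: [[0.003, 0.22, 0.975], [-0.001, 0.975, -0.22], [-1.0, -0.0, 0.004]]
ft_force: [2.4, -0.4, 1.8]
grip_width: 0.0127
[ 0.01452611 -0.58937796  0.16391311]
time_s: 16.55
position: [0.592, -0.1697, 0.2909]
tool_rot: [[0.003, 0.703, 0.711], [-0.002, 0.711, -0.703], [-1.0, 0.001, 0.004]]
ft_force: [2.1, -2.8, 1.5]
grip_width: 0.0129
[-0.56823271 -0.46955678  0.12904488]
```

```bash
python3 -m inch '[[1,[0,0,0],0.6],[1,[0,0,0],0.6],[1,[0,0,0],0.5],[1,[0,0,0],0.4],[1,[0,0,0],0.3],[1,[0,0,0],0.2],[1,[0,0,0],0],[1,[0,0,0],0]]'
python3 - <<'E'
from h import *
s=env.observe();print(s['wrist_torque'],np.degrees(np.arctan2(s['tool_rot'][1,1],s['tool_rot'][0,1])))
cv2.imwrite("pics/w7.png",optics.get_image("wrist")[:,:,::-1])
cv2.imwrite("pics/s7.png",cv2.resize(optics.get_image("scene")[170:275,165:305,::-1],(800,600),interpolation=cv2.INTER_CUBIC))
E
```

```text
time_s: 17.22
position: [0.5918, -0.1696, 0.291]
tool_rot: [[0.002, 0.843, 0.538], [-0.001, 0.538, -0.843], [-1.0, 0.001, 0.002]]
ft_force: [2.1, -2.6, 3.8]
grip_width: 0.013
[-0.84466124 -0.47356084  0.12958971] 32.5353948868693
```

View pics/s7.png

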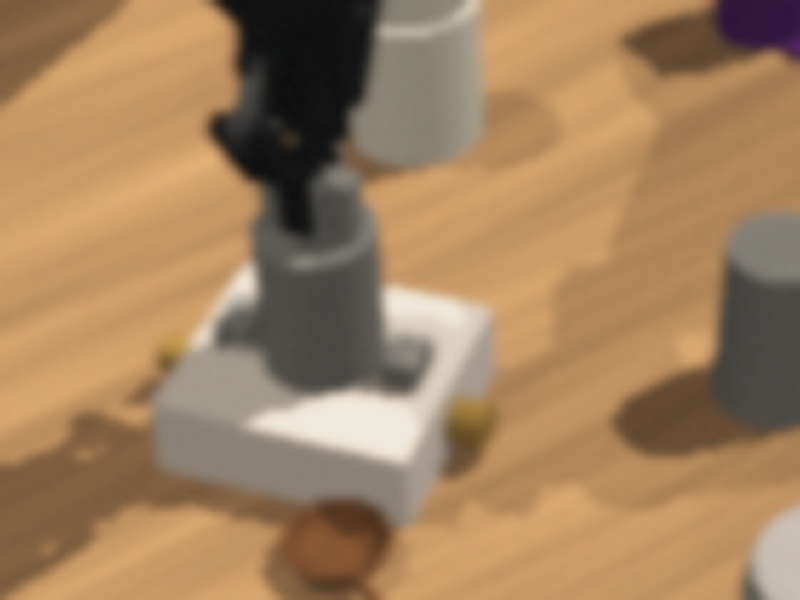

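View pics/w7.png

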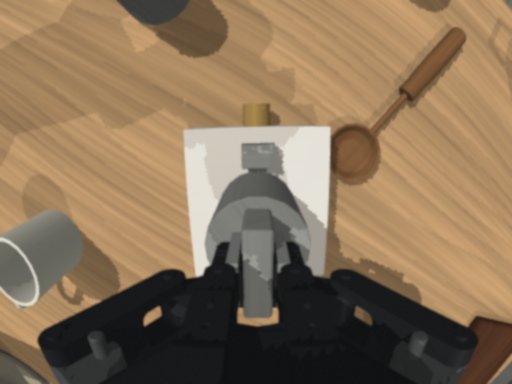

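The ears are under the catches, with the line at 32.5°, but there's no clear stop torque yet (0.13 N m). I'll nudge it on to the wall.

```bash
python3 -m inch '[[1,[0,0,0],0.2],[1,[0,0,0],0.2],[1,[0,0,0],0.2],[1,[0,0,0],0.2],[1,[0,0,0],0],[1,[0,0,0],0],[1,[0,0,0],0],[1,[0,0,0],0]]'
python3 - <<'E'
from h import *
s=env.observe();print(s['wrist_torque'],np.degrees(np.arctan2(s['tool_rot'][1,1],s['tool_rot'][0,1])))
E
```

```text
time_s: 17.98
position: [0.5918, -0.1698, 0.291]
tool_rot: [[0.002, 0.877, 0.48], [-0.003, 0.48, -0.877], [-1.0, 0.0, 0.004]]
ft_force: [3.4, -5.6, 4.2]
grip_width: 0.0126
[-1.50931137 -0.58556841  1.76808933] 28.679017911607673
```

Torque about z jumped to 1.77 N m, so it is against the stop. Easing the twist off, then letting go and rising.

```bash
python3 -m inch '[[1,[-0.05,0,0],-0.4],[0.4,[0,0,0],0],[0,[0,0,0],0],[-0.4,[0,0,0],0],[-0.4,[0,0,0],0],[-0.4,[0,0,0],0],[-0.4,[0,0,0],0],[-0.4,[0,0,0],0]]'
python3 -m inch '[[-0.4,[-0.2,0,0],0],[-0.4,[-0.4,0,0],0],[-0.4,[-0.8,0,0],0],[-0.4,[-0.8,0,0],0],[-0.4,[-0.8,0,0],0],[-0.4,[-0.8,0,0],0],[-0.4,[-0.4,-0.2,0],0],[-0.4,[0,0,0],0]]'
python3 - <<'E'
from h import *
s=env.observe();P=optics.camera_params("wrist")
print(s['time_s'],s['position'],s['ft_force'])
np.save("P8.npy",P,allow_pickle=True)
im=optics.get_image("wrist")[:,:,::-1]
cv2.imwrite("pics/w8.png",im);cv2.imwrite("pics/w8c.png",cv2.resize(im[120:300,140:380],(800,600),interpolation=cv2.INTER_CUBIC))
cv2.imwrite("pics/s8.png",cv2.resize(optics.get_image("scene")[170:275,165:305,::-1],(800,600),interpolation=cv2.INTER_CUBIC))
E
```

```text
time_s: 18.65
position: [0.5914, -0.1693, 0.2919]
tool_rot: [[-0.0, 0.862, 0.507], [0.0, 0.507, -0.862], [-1.0, -0.0, -0.0]]
ft_force: [0.9, 0.1, -0.2]
grip_width: 0.0597
time_s: 19.32
position: [0.5856, -0.1727, 0.421]
tool_rot: [[0.005, 0.862, 0.507], [-0.003, 0.507, -0.862], [-1.0, 0.003, 0.005]]
ft_force: [-0.3, -0.1, -0.3]
grip_width: 0.0595
19.3167 [ 0.5855714  -0.17266785  0.42100361] [-0.33217937 -0.10935331 -0.26370397]
```

View pics/w8c.png

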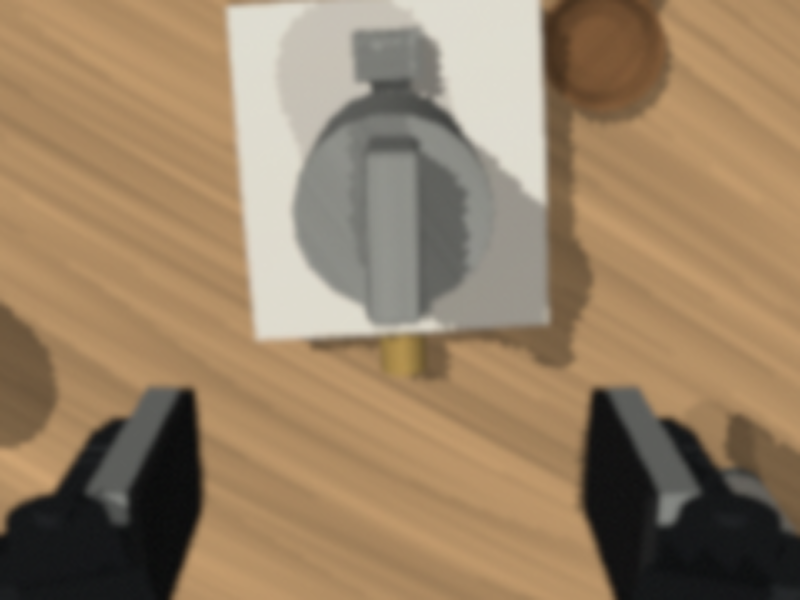

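View pics/s8.png

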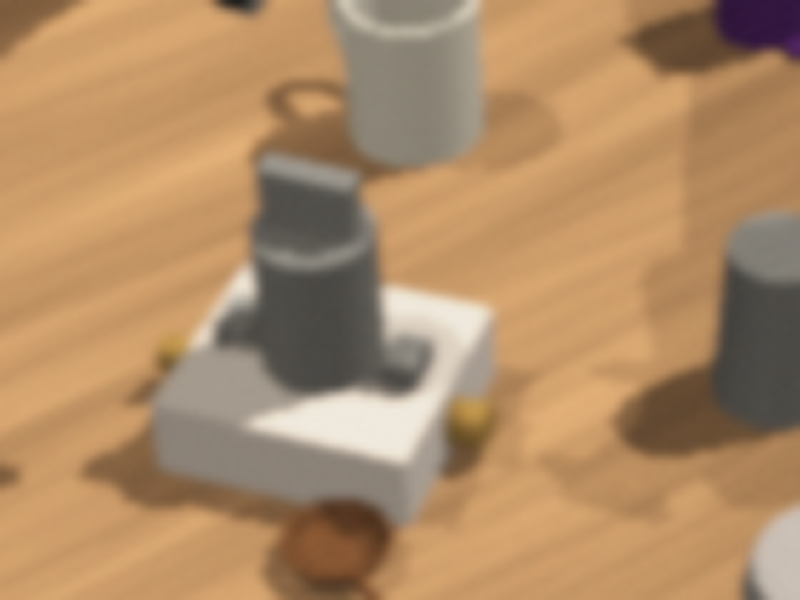

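The shell is released, upright and flush. Last numeric check of the bar: crop ends (391,152) and (394,322), top at z = 0.147.

```bash
python3 - <<'E'
from h import *
P=np.load("P8.npy",allow_pickle=True).item()
f=lambda x,y,z:plane("wrist",140+x*.3-.4,120+y*.3-.4,z,P)
a,b=f(391,152,.147),f(394,322,.147);d=a-b
print("bar",(a+b)/2,np.linalg.norm(d),np.degrees(np.arctan2(d[1],d[0])))
print("disc",f(393,208,.115),np.linalg.norm(f(294,208,.115)-f(492,208,.115)))
A,B,C,D=[f(x,y,.04) for x,y in [(228,7),(541,1),(549,323),(257,340)]]
print("base",(A+B+C+D)/4); 
for d in (A-D,B-C): print(np.linalg.norm(d),np.degrees(np.arctan2(d[1],d[0])))
for k in ("top",):
    cv2.imwrite("pics/top9.png",optics.get_image("top")[:,:,::-1])
E
```

```text
bar [ 0.59204725 -0.16893939  0.147     ] 0.04452961613285684 31.501649079982293
disc [ 0.59315584 -0.16860667  0.115     ] 0.056576873967186685
base [ 0.59114078 -0.17063014  0.04      ]
0.12412930499184462 33.69513751594797
0.11953455652696765 33.705595859374704
```

View pics/top9.png

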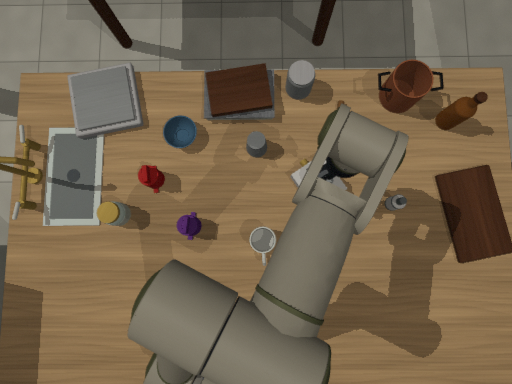

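Checks: the shell is centred within about 2 mm, its line is 31.5° against the base's 33.7° (limit 11°), and no bystander in view has moved. Handing in.

```bash
python3 - <<'E'
from rig import env
print(env.close_job()); print(env.observe()['time_s'])
E
```

```text
the job is handed in; nothing more can be done
None
the job is handed in; nothing more can be done
```

The filter is assembled, and I handed the job in about 20 s into the 64 s allowed. No verdict was reported.

- **Cartridge:** I pressed it down with the closed fingertips. It stopped at the home height, top 67 mm above the deck, with 15 N of reaction, and the picture shows its body on the deck.
- **Shell:** I lowered the grey shell over it at about 83° anticlockwise. The tool stopped 40 mm higher than at pick-up, so the rim is on the deck. I then turned the shell clockwise until the torque jumped from 0.13 to 1.77 N m at the stops, and let go.
- **Last checks:** The shell is centred within about 2 mm. The ear line is about 2° off the base's x line, against a limit of about 11°. The wrist force was near zero with the gripper raised clear.
- **Bystanders:** None of those visible looked moved. In the last top view the arm partly hid the spoon, which looked in place in the wrist view.
- **Disagreements:** The base position from the three cameras differed by 3 to 8 mm. I used the wrist view because it matched the given sizes best. The tool turned 4 to 5° past the expected stop line while the shell ended within about 2° of it, probably because the bar slipped a little in the grip.

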